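Return the core bit to its bore in the flip-top case and shut the lid

TASK

Put the loose diamond core bit back, shank up, in the bore of the graded row that matches its diameter, feeling for the bore with a light touch and never ramming the plated rim, so that it stands fully down on the bottom of the bore. Let go of it, then shut the flip-top lid completely. Leave the other things on the step alone.

Things in the scene. Friction and masses are not known exactly. Their poses are not given: they have to be found in the camera images.
- case: Grey plastic core-bit case, fixed. Lower half: open tray 124 (x) by 258 (y) by 42 mm high, walls 4 mm. Origin: centre of its underside, z up; +x points to the hinged side, away from the robot; y runs along the row of bores. In it lies a white insert block 100 by 228 mm, flat top 40 mm above the origin, with five round blind bores 24 mm deep, each 1.6 mm wider than its bit.
- row_mid (a point): Nominal middle of the row of bores, level with the insert's top; axes as the case. Nominal bore centres along y: -88 mm (16 mm bit, stands in it), -44 (20, empty), 0 (24, stands in it), +44 (28, empty), +88 (32, empty). Standing bits rise 38 mm above the insert.
- bore28_nominal (a point): Where the 28 mm bore's mouth would be if the insert lay centred. The insert is smaller than the tray and lies in it with play, so the real bore is up to 3 mm off this along case x and up to 5 mm along case y, different each time and not measured: feel for it. The insert stays put under a light push (60 N shifts it). The bore's mouth has no lead-in.
- bit28_mid (a point): Loose diamond core bit, 28 mm, standing rim down, shank up: tube 28 mm across and 32 mm long, rim edge square; coaxial shank 10 mm across, 30 mm long; 62 mm high, about 95 g. Point on its axis half-way up (31 mm), z along the shank. Seated, it is 47 mm above the case origin; on the insert's top, 71. Brittle: up to 20 N against case or insert is fine, over 40 N ruins it.
- lid (a joint): Lid angle, rad: 0 shut, 1.95 fully open, leaning away from the robot; starts at 1.75 to 1.9. The stiff hinge (0.2 N m, 2 N at the free edge) stays where left. It swings up, over and down towards the robot. Lid: hollow grey shell 124 by 258 mm, 46 mm deep, walls 4 mm, 10 mm black lip on its free rim.
- lid_hinge (a point): Middle of the lid's hinge line (which runs along case y), at case x = +62 mm, z = 42.5 mm; axes turn with the lid and equal the case's when shut.
- lid_edge (a point): Middle of the lid's free outer corner, in the lid's axes 124 mm towards -x and 46 mm towards +z from lid_hinge: here the outer face (the top when shut) ends.
- airstone: Black cylindrical airstone, 30 mm across, 54 mm high with its nipple, standing; origin under its centre. Leave alone.
- suction_cup: Blue suction cup, 42 mm across, 25 mm high; origin under its centre. Leave alone.
- jar: Open round glass specimen jar, 88 mm across, 110 mm high; origin under its centre. Leave alone.
- shrimp_cave: Brown ceramic half-pipe shrimp cave, 82 by 75 mm, 44 mm high; origin under its centre. Leave alone.
- tweezer: Steel planting tweezer lying along its x, 260 mm long, 6 mm thick; origin at its middle. Leave alone.

How it is judged (in metres and radians):
On the way:
1. the 28 mm bit stands fully down in the 28 mm bore, let go, while the lid is still open (z of bit28_mid in the frame of case below 0.05 m and x of bit28_mid in the frame of case between -0.008 and 0.008 m and y of bit28_mid in the frame of case between 0.034 and 0.054 m and angle between bit28_mid's own z axis and vertical below 0.12 rad and contact force between the fingers and bit28 below 0.1 N and value of joint lid above 1 rad), for 0.2 s.
At the end, for the whole second after the job is handed in: The 28 mm core bit stands shank up and at rest in the 28 mm bore, within 3 mm of the bottom and within 0.12 rad of upright, and the lid is shut to within 0.06 rad (z of bit28_mid in the frame of case below 0.05 m and x of bit28_mid in the frame of case between -0.008 and 0.008 m and y of bit28_mid in the frame of case between 0.034 and 0.054 m and angle between bit28_mid's own z axis and vertical below 0.12 rad and linear speed of bit28 below 0.02 m/s and value of joint lid below 0.06 rad); the robot touches nothing.
It fails at once if the bit is rammed against the case or insert with more than 40 N (contact force between bit28 and case above 40 N).
It fails at once if the airstone, suction cup, jar, shrimp cave or tweezer is moved by more than 30 mm (distance of any of airstone, suction_cup, jar, shrimp_cave, tweezer from where it was at the start of the episode above 0.03 m).
It also fails if it takes over 72 s, if anything falls off the work surface, if the arm or the gripper's body presses on something with over 40 N, if the wrist force passes 120 N, or if a joint passes its speed limit or range.

ROBOT

A 7-joint arm with a two-finger parallel gripper is mounted at the origin on the work surface. World frame = base frame: x ahead of the robot, y to its left, z up, the work surface at z = 0. Lengths are in mm, angles in rad, forces in N, time in s.
With the tool pointing down it reaches from about 400 to 875 mm from the base axis. Payload 4.4 kg.
Tool frame: the origin (TCP) lies at the very end of the fingers, on their centre line; the grasp point (between the pads) lies 19 mm behind it; z points along the fingers, y is the line along which they close (so a half turn about z gives the same grasp; the last joint's range is limited). The gripper opens to 85 mm and grips with 20 to 120 N. Pads are 22 mm wide; open, the fingers measure 114 mm over their backs; the gripper's body (76 mm by 85 mm) begins 54 mm behind the grasp point. The pads swing forward as they close: fully open they stand 13 mm farther back than shut.
Start: joints at [1.12, 0.628, 0.038, 1.517, -0.027, 0.996, -0.02], TCP at [244.021, -602.471, 231.313] pointing down, gripper open.
Joint ranges: [-3.06, 3.06], [-0.37, 2.12], [-1.25, 1.32], [0.18, 2.47], [-1.1, 4.24], [0.23, 1.98], [-2.94, 2.94]. Speed limits (rad/s): [2.57, 2.57, 3.14, 3.14, 3.14, 3.14, 3.14].

INTERFACE

Orientations are given as [roll, pitch, yaw] about the fixed x, y, z axes, in that order (R = Rz(yaw) Ry(pitch) Rx(roll)).
In Python, from cell import read_state, get_image, camera_info, finish_job gives the robot as it stands.
- The arm moves only by the tool play_rows, never from a script. Its argument "deltas" is one flat list of numbers, 7 for each row, row after row: the shift along the tool's x, y, z in mm, then the turn, a rotation vector about the tool's x, y, z in rad, then the opening, from 0 (shut) to 1 (fully open). In form: [dx, dy, dz, ax, ay, az, grip, dx, dy, dz, ax, ay, az, grip, ...]. A call has 1 to 10 rows; each row is the pose to reach, as a shift and turn from the pose commanded when the call began, along the tool's axes at that moment; what a row does not reach only later rows make up. A row lasts 1/8 s, in which the tool goes at most 62.5 mm and 10.7 degrees, less where a joint would pass 70% of its speed; a pose out of reach is approached as far as the arm can. A call with a gripper value outside its range is refused whole. The fingers move at their own pace and stop on an object; the grip force is fixed at half the most. Time passes only in rows, so rows that repeat a pose let the fingers close. It gives the time, the measured TCP pose, the force, the opening and the grip force at its end, in the units of the state.
- read_state(): the state, without advancing time (a new reading comes with each control period).
- get_image(name): name is "scene" or "side" or "wrist"; returns the picture (384x512x3 uint8, red, green, blue); there is no depth.
- camera_info(name): a dict with "fx", "fy", "cx", "cy" (pixels), "T" (4x4, takes a point from camera to world coordinates). Camera axes: x right, y down, z forward; pixel columns grow to the right and rows downward; lengths in mm; the calibration is good to about 2 mm. A picture is of the moment at which its call begins: read the wrist's pose just before it. camera_info takes no time and is no camera call; for the wrist camera it gives the pose at the moment of the call.
- finish_job(): hands the job in; it is judged then, once.
The state is a dict: "clock": time; "qpos": joint angles; "qd": joint speeds; "tau": joint torques, N m; "eef_pos": TCP position; "tool_rot": TCP orientation; "force": force on the tool from outside, world axes, zero at the start; "torque": the same for the moment, N m; "width": finger opening in mm; "gripper_force": force on a finger pad.
Only numpy, scipy, OpenCV 4.12 (cv2) and the standard library are available. Lean on these libraries where they do the work, as an engineer would, in place of code of your own. Each camera call takes 0.05 s, during which the arm holds its last target. There are 200 camera calls.

## Working session

There is one attempt and no reset: what is moved stays moved. The work goes in short steps, Python scripts to look and compute and a tool call to move; the robot and the scene stay as the last step left them, time stands still between calls to the robot, and variables do not carry over. Pictures are saved under pics/ and viewed, at most 10 in all, crops included, and the job is handed in when it is done.

Besides the shell and the picture viewer there is one more tool, called after "Request:" as name(argument=value, ...) on one line, values as JSON. play_rows: Moves the arm, as the interface text tells. Its arguments: {"type":"object","properties":{"deltas":{"type":"array"}},"required":["deltas"]}

```bash
mkdir -p pics; python3 - <<'E'
from cell import *
import cv2,numpy as np
s=read_state();print(s)
for n in("scene","side"):
    im=get_image(n);cv2.imwrite(f"pics/{n}0.png",im[:,:,::-1]);c=camera_info(n);print(n,c["fx"],c["fy"],c["cx"],c["cy"],np.round(c["T"],3).tolist())
E
```

```text
{'clock': 0.0, 'qpos': array([ 1.12016969,  0.62936018,  0.03845376,  1.51838421, -0.02699839,
        0.99632477, -0.02000745]), 'qd': array([ 0.00178473, -0.00223043, -0.00191787,  0.00063912, -0.00040476,
        0.00144419,  0.00186565]), 'tau': array([ 8.16593056e-04, -5.63396144e+01,  1.22643046e+00, -1.93442738e+01,
        1.09215238e-02,  1.04006269e-02, -6.60388693e-06]), 'eef_pos': array([ 243.78615565, -601.85567465,  230.37504173]), 'tool_rot': array([-3.13963486e+00,  3.54676184e-05,  3.84810178e-01]), 'force': array([-0.1252192 ,  0.25739155,  0.26606971]), 'torque': array([-0.00222378,  0.05291275, -0.03153035]), 'gripper_force': 0.0, 'width': 85.3931445323607}
scene 425.7532769047403 425.7532769047403 246.88777368977222 189.52629320375908 [[0.659, 0.502, -0.56, 1178.056], [0.752, -0.428, 0.501, -472.477], [0.011, -0.752, -0.659, 795.635], [0.0, 0.0, 0.0, 1.0]]
side 389.26147992835337 389.26147992835337 257.31798787573484 195.96809531329572 [[-0.971, -0.14, 0.193, 368.532], [-0.238, 0.603, -0.762, 832.277], [-0.01, -0.786, -0.618, 706.794], [0.0, 0.0, 0.0, 1.0]]
```

View pics/scene0.png

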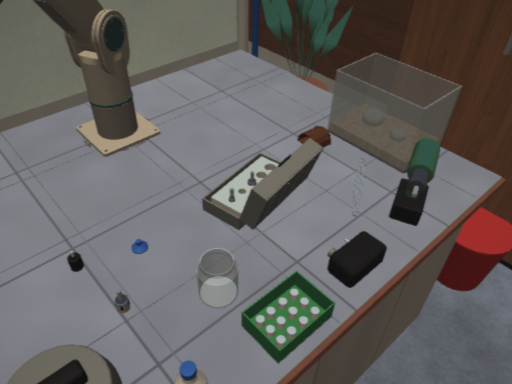

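View pics/side0.png

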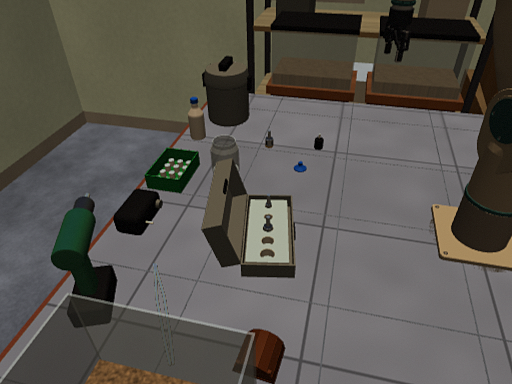

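Scene: loose bit at (123,301), case around (245,190) with lid leaning away. Side: bit at (269,140), case near (268,235), insert white with 16 and 24 bits at (268,203), (268,222). Next: measure by masks.

```bash
cat > h.py <<'E'
from cell import *
import cv2,numpy as np
def ray(c,u,v):
    T=np.array(c["T"]);d=T[:3,:3]@np.array([(u-c["cx"])/c["fx"],(v-c["cy"])/c["fy"],1.]);return T[:3,3],d/np.linalg.norm(d)
def plane(c,u,v,z):
    o,d=ray(c,u,v);return o+d*(z-o[2])/d[2]
def tri(r1,r2):
    A=np.zeros((3,3));b=np.zeros(3)
    for o,d in(r1,r2):
        P=np.eye(3)-np.outer(d,d);A+=P;b+=P@o
    x=np.linalg.solve(A,b);return x,[np.linalg.norm(np.cross(x-o,d)) for o,d in(r1,r2)]
E
python3 - <<'E'
from h import *
a=cv2.imread("pics/scene0.png");b=cv2.imread("pics/side0.png")
A=cv2.resize(a[140:230,195:330],None,fx=4,fy=4,interpolation=cv2.INTER_CUBIC)
B=cv2.resize(b[150:285,195:310],None,fx=4,fy=4,interpolation=cv2.INTER_CUBIC)[:, :]
C=cv2.resize(a[280:325,100:150],None,fx=4,fy=4,interpolation=cv2.INTER_CUBIC)
D=cv2.resize(b[120:155,250:300],None,fx=4,fy=4,interpolation=cv2.INTER_CUBIC)
o=np.zeros((600,800,3),np.uint8);A=cv2.resize(A,(336*135//120*1,224*9//8));A=A[:300]
A=cv2.resize(a[140:230,195:330],None,fx=2.5,fy=2.5,interpolation=cv2.INTER_CUBIC)
o[:A.shape[0],:A.shape[1]]=A;o[:540,340:800]=B;o[230:410,:200]=C;o[420:560,:200]=D
cv2.imwrite("pics/crop1.png",o)
for n,im,roi in(("scene",a,(140,230,195,330)),("side",b,(150,285,195,310))):
    r=im[roi[0]:roi[1],roi[2]:roi[3]];m=(r.min(2)>150).astype(np.uint8)
    k,l,st,ce=cv2.connectedComponentsWithStats(m);i=1+st[1:,4].argmax();print(n,st[i],ce[i]+[roi[2],roi[0]])
    cs=cv2.findContours((l==i).astype(np.uint8),cv2.RETR_EXTERNAL,cv2.CHAIN_APPROX_NONE)[0][0]
    c=camera_info(n);h=cv2.convexHull(cs);p=cv2.approxPolyDP(h,3,True)[:,0]+[roi[2],roi[0]]
    for q in p:print(q,np.round(plane(c,*q,40)))
E
```

```text
scene [ 17  17  66  56 982] [241.65173116 185.12830957]
[277 164] [508. 242.  40.]
[240 212] [590.  32.  40.]
[212 197] [499.  12.  40.]
[261 157] [453. 230.  40.]
side [  51   50   43   62 1952] [267.70594262 231.34528689]
[251 200] [590.  32.  40.]
[286 201] [496.  15.  40.]
[288 261] [452. 228.  40.]
[246 260] [546. 247.  40.]
```

View pics/crop1.png

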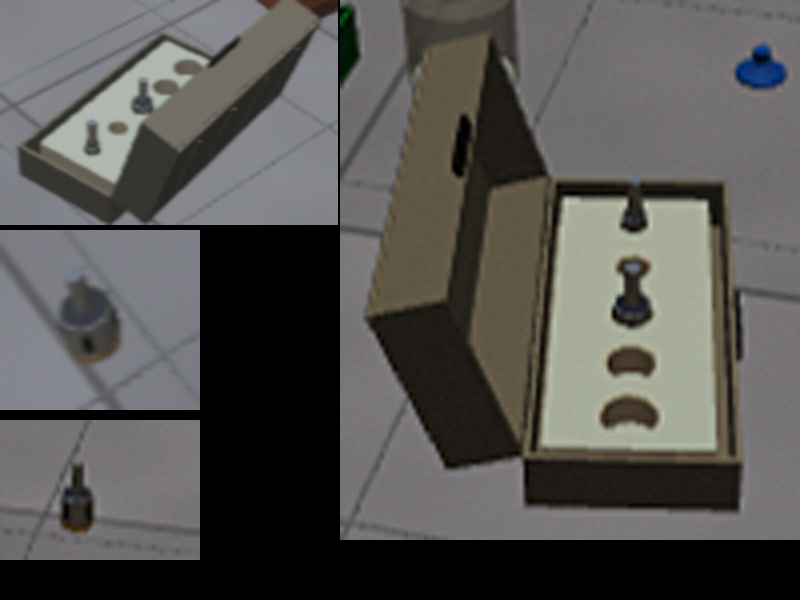

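The crop shows the insert with bores at side ≈(268,217) (20), (268,241) (28), (267,254) (32), and the loose bit's shank top at scene (119,291)/side (269,130.5).

```bash
python3 - <<'E'
from h import *
S=camera_info("scene");D=camera_info("side");r=lambda x:np.round(x,1)
P=[plane(D,*q,42) for q in((247.5,195),(291.25,195.5),(294.5,265),(241,264.5))]
print("rim",[r(p[:2]) for p in P],r(np.mean(P,0)))
e=P[3]+P[2]-P[0]-P[1];print("yaw",np.arctan2(-e[0],e[1]))
print("len",[r(np.linalg.norm(P[i]-P[i-1])) for i in range(4)])
print("b28 mouth",plane(D,267.75,241.25,40),plane(S,261.4,174.8,40))
print("b32",plane(D,267.5,254,40),plane(S,270.2,166.8,40))
print("bit top",r(tri(ray(S,118.75,291.25),ray(D,269.25,130.5))[0]),tri(ray(S,118.75,291.25),ray(D,269.25,130.5))[1],r(plane(S,118.75,291.25,62)),r(plane(D,269.25,130.5,62)))
print("bit base",r(plane(S,123.75,309,0)),r(plane(D,269.25,150,0)))
# lid free edge (outer corner) 
A=lambda x,y:((x-340)/4+195,y/4+150); B=lambda x,y:(x/2.5+195,y/2.5+140)
for a,b in((A(425,52),B(150,122)),(A(490,35),B(150,122)),(A(370,318),B(302,2))):
    print("lid",r(tri(ray(D,*a),ray(S,*b))[0]),tri(ray(D,*a),ray(S,*b))[1])
E
```

```text
rim [array([604. ,  15.4]), array([485.7,  -9.7]), array([435.1, 238.6]), array([552.7, 264.8])] [519.4 127.3  42. ]
yaw 0.20197875105228794
len [np.float64(254.6), np.float64(121.0), np.float64(253.4), np.float64(120.6)]
b28 mouth [510.49366953 176.87223125  40.        ] [515.21068954 174.15265373  40.        ]
b32 [501.95011096 217.81391133  40.        ] [504.950611   217.97777778  40.        ]
bit top [ 618.3 -322.3   60.1] [np.float64(1.6924452736007478), np.float64(1.6924452736007842)] [ 621.7 -322.2   62. ] [ 616.6 -321.    62. ]
bit base [ 622.3 -323.5    0. ] [ 610.7 -296.8    0. ]
lid [664.   32.7 158.2] [np.float64(16.771598005338458), np.float64(16.771598005338387)]
lid [642.6  25.6 159.5] [np.float64(4.583232218395751), np.float64(4.58323221839582)]
lid [616.3 282.5 156.8] [np.float64(10.050423391019756), np.float64(10.050423391019764)]
```

```bash
cat >> h.py <<'E'
from scipy.spatial.transform import Rotation as R
def delta(pos,yaw,pitch=0.,roll=np.pi):
    s=read_state();A=R.from_euler("xyz",s["tool_rot"]);B=R.from_euler("xyz",[roll,pitch,yaw])
    print("at",np.round(s["eef_pos"],1),np.round(s["tool_rot"],3),"F",np.round(s["force"],1),"w",round(s["width"],1),"t",round(s["clock"],2))
    print("delta",np.round(A.inv().apply(np.array(pos)-s["eef_pos"]),1),np.round((A.inv()*B).as_rotvec(),3))
E
python3 -c "
from h import *
delta([619,-322,150],1.09)"
```

```text
at [ 243.8 -601.9  230.5] [-3.14   0.     0.385] F [-0.4  0.2 -1.3] w 85.6 t 0.1
delta [ 452.8 -118.5   80.7] [-0.002 -0.001 -0.705]
```

Request:
play_rows(deltas=[57, -15, 10, 0, 0, -0.09, 1, 113, -30, 20, 0, 0, -0.18, 1, 170, -44, 30, 0, 0, -0.26, 1, 226, -59, 40, 0, 0, -0.35, 1, 283, -74, 50, 0, 0, -0.44, 1, 340, -89, 60, 0, 0, -0.53, 1, 396, -104, 70, 0, 0, -0.62, 1, 453, -118, 80, 0, 0, -0.705, 1, 453, -118, 80, 0, 0, -0.705, 1, 453, -118, 80, 0, 0, -0.705, 1])

```text
clock: 1.35
eef_pos: [618.9, -323.3, 150.6]
tool_rot: [-3.14, 0.001, 1.09]
force: [-0.6, -1.3, 0.4]
width: 85.6
gripper_force: 0.0
```

```bash
python3 - <<'E'
from h import *
delta([619,-322,150],1.09)
c=camera_info("wrist");im=get_image("wrist");np.save("w1.npy",im);cv2.imwrite("pics/w1.png",im[:,:,::-1])
print(c["fx"],c["cx"],c["cy"],np.round(c["T"],2).tolist())
E
```

```text
at [ 618.9 -323.3  150.6] [-3.14e+00  1.00e-03  1.09e+00] F [-0.6 -1.3  0.4] w 85.6 t 1.35
delta [ 1.2 -0.5  0.6] [-0.001  0.001 -0.   ]
331.0810144028888 254.91403014216908 195.81038545023483 [[0.89, -0.44, -0.15, 656.44], [-0.46, -0.84, -0.28, -252.33], [-0.0, 0.32, -0.95, 292.98], [0.0, 0.0, 0.0, 1.0]]
```

View pics/w1.png

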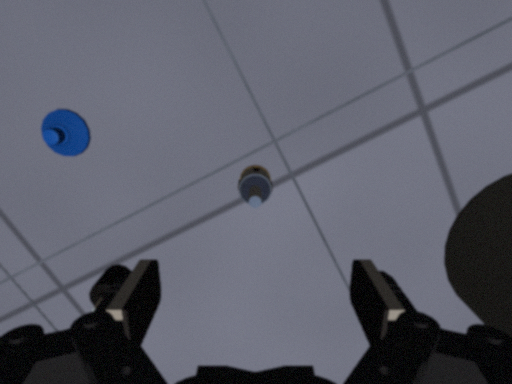

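Wrist view: bit shank top at (255,201), tube shoulder about (255,187), rim bottom ~ (255,180); fingers straddle columns 160–355.

```bash
python3 - <<'E'
from h import *
c=camera_info("wrist");print(plane(c,255,201,62),plane(c,255,187,32))
p=plane(c,255,201,62);delta([p[0],p[1],37],1.09)
E
```

```text
[ 617.46554377 -325.73411433   62.        ] [ 618.17559251 -324.25375712   32.        ]
at [ 618.3 -324.5  151. ] [-3.141e+00  2.000e-03  1.088e+00] F [-0.8  0.6 -0.3] w 85.6 t 1.4
delta [ -1.3  -0.  114. ] [-0.001  0.002 -0.002]
```

Request:
play_rows(deltas=[-1, 0, 50, 0, 0, 0, 1, -1, 0, 85, 0, 0, 0, 0.7, -1, 0, 113, 0, 0, 0, 0.7, -1, 0, 113, 0, 0, 0, 0.5, -1, 0, 113, 0, 0, 0, 0, -1, 0, 113, 0, 0, 0, 0, -1, 0, 113, 0, 0, 0, 0, -1, 0, 113, 0, 0, 0, 0, -1, 0, 113, 0, 0, 0, 0, -1, 0, 113, 0, 0, 0, 0])

```text
clock: 2.65
eef_pos: [620.0, -324.8, 40.1]
tool_rot: [3.139, 0.0, 1.09]
force: [-1.1, -0.0, 6.2]
width: 7.2
gripper_force: 58.9
```

Request:
play_rows(deltas=[0, 0, -40, 0, 0, 0, 0, 0, 0, -80, 0, 0, 0, 0, 0, 0, -120, 0, 0, 0, 0, 0, 0, -120, 0, 0, 0, 0, 0, 0, -120, 0, 0, 0, 0])

```text
clock: 3.28
eef_pos: [618.4, -323.5, 157.6]
tool_rot: [-3.14, 0.0, 1.09]
force: [0.2, 0.4, -1.6]
width: 7.5
gripper_force: 58.7
```

```bash
python3 - <<'E'
from h import *
s=camera_info("scene");d=camera_info("side")
print("jar",plane(s,218,290,0),plane(d,225,165,0))
c=camera_info("wrist");im=get_image("wrist");cv2.imwrite("pics/w2.png",im[:,:,::-1])
delta([513,172,150],1.772)
E
```

```text
jar [ 7.15688524e+02 -1.40792280e+02 -1.13686838e-13] [ 731.68045828 -173.46016836    0.        ]
at [ 618.1 -323.4  156.8] [-3.139  0.     1.09 ] F [-0.1  1.  -2. ] w 7.6 t 3.33
delta [ 390.6 -322.2    7.7] [-0.003 -0.001 -0.682]
```

View pics/w2.png

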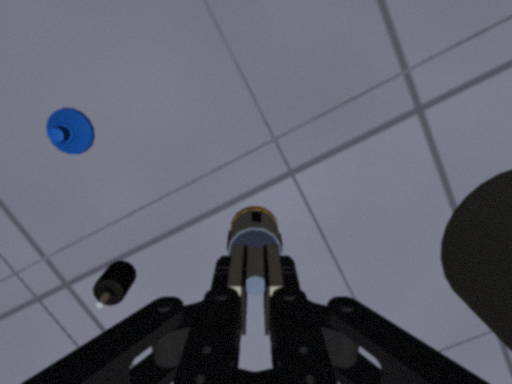

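Bit is held by its shank (axis near column 255, rim near row 212). Going above the bore.

Request:
play_rows(deltas=[43, -36, 1, 0, 0, -0.076, 0, 87, -72, 1, 0, 0, -0.15, 0, 130, -107, 2, 0, 0, -0.23, 0, 174, -143, 3, 0, 0, -0.3, 0, 217, -179, 4, 0, 0, -0.38, 0, 260, -215, 5, 0, 0, -0.45, 0, 304, -251, 6, 0, 0, -0.53, 0, 347, -286, 7, 0, 0, -0.61, 0, 391, -322, 7, 0, 0, -0.682, 0, 391, -322, 7, 0, 0, -0.682, 0])

```text
clock: 4.58
eef_pos: [512.0, 178.1, 150.3]
tool_rot: [-3.14, -0.004, 1.782]
force: [-0.1, 0.0, -1.6]
width: 7.7
gripper_force: 58.8
```

Request:
play_rows(deltas=[0, 0, 0, 0, 0, 0, 0, 0, 0, 0, 0, 0, 0, 0])

```text
clock: 4.82
eef_pos: [514.6, 169.7, 150.6]
tool_rot: [-3.14, 0.001, 1.769]
force: [0.1, -0.2, -1.3]
width: 7.6
gripper_force: 58.8
```

```bash
python3 - <<'E'
from h import *
c=camera_info("wrist");im=get_image("wrist");cv2.imwrite("pics/w3.png",im[:,:,::-1])
delta([513,172,150],1.772)
E
```

```text
at [514.7 169.8 150.8] [-3.141e+00  1.000e-03  1.769e+00] F [ 0.1 -0.1 -1. ] w 7.3 t 4.88
delta [ 2.5 -1.3  0.8] [-0.001  0.001 -0.003]
```

View pics/w3.png

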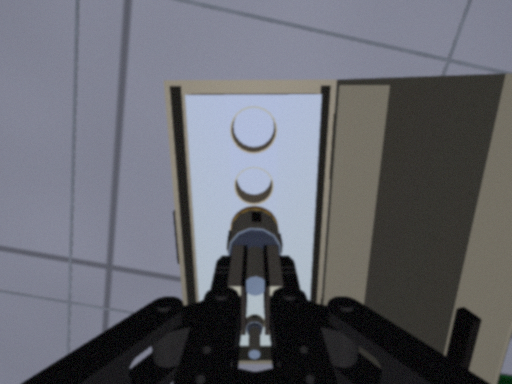

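Wrist view: 32 bore at (254,127), 28 bore at (254,182), bit rim at (255,212); lid on the right open.

```bash
python3 - <<'E'
from h import *
c=camera_info("wrist");im=cv2.imread("pics/w3.png")
hsv=cv2.cvtColor(im,cv2.COLOR_BGR2HSV)
print(im[182,230],im[182,254],im[196,254],im[168,254],im[166,254],im[164,254])
for nm,(y0,y1,x0,x1) in {"32":(100,158,225,285),"28":(161,206,228,282)}.items():
    r=im[y0:y1,x0:x1].astype(int);bg=np.median(r[:, :5].reshape(-1,3),0)
    m=(np.abs(r-bg).sum(2)>40).astype(np.uint8)
    k,l,st,ce=cv2.connectedComponentsWithStats(m);i=1+st[1:,4].argmax()
    pts=np.argwhere(l==i)[:,::-1].astype(np.int32);h=cv2.convexHull(pts)[:,0]+[x0,y0]
    W=np.array([plane(c,*p,40)[:2] for p in h]).astype(np.float32)
    ctr,rad=cv2.minEnclosingCircle(W);e=cv2.fitEllipse(W)
    print(nm,st[i],ctr,rad,e)
# held rim
R_=read_state();print(R_["eef_pos"])
for z in (112,):
    print("rim far edge",plane(c,255,207,z),"L/R",plane(c,229,222,z+3),plane(c,281,222,z+3))
E
```

```text
[212 190 177] [213 187 175] [66 70 74] [200 185 175] [204 186 176] [214 188 176]
32 [  5  16  47  38 538] (502.9950256347656, 216.18275451660156) 17.89061164855957 ((503.0597229003906, 215.9776611328125), (34.351158142089844, 35.74625015258789), 102.57720947265625)
28 [  6  17  40  28 540] (511.88165283203125, 172.34356689453125) 16.181604385375977 ((511.7867126464844, 172.8295440673828), (31.308427810668945, 32.36046600341797), 15.452129364013672)
[514.74973176 169.77920478 150.83103596]
rim far edge [511.4347665  182.24518231 112.        ] L/R [498.18356262 171.20774007 115.        ] [527.91057404 177.18088898 115.        ]
```

Request:
play_rows(deltas=[4.6, -1.5, 30, 0, 0, 0, 0, 4.6, -1.5, 52, 0, 0, 0, 0, 4.6, -1.5, 59, 0, 0, 0, 0, 4.6, -1.5, 59, 0, 0, 0, 0, 4.6, -1.5, 59, 0, 0, 0, 0])

```text
clock: 5.5
eef_pos: [513.0, 175.8, 93.1]
tool_rot: [3.14, -0.0, 1.771]
force: [0.5, 0.8, -0.7]
width: 7.5
gripper_force: 58.8
```

```bash
python3 - <<'E'
from h import *
im=get_image("wrist")[:,:,::-1];cv2.imwrite("pics/w4.png",im)
delta([513,172,150],1.772)
cv2.imwrite("pics/w4c.png",cv2.resize(im[90:260,185:325],None,fx=4.2,fy=3.5,interpolation=cv2.INTER_CUBIC))
E
```

```text
at [512.9 175.9  93.2] [ 3.14  -0.     1.771] F [-0.7  0.5 -1. ] w 7.6 t 5.55
delta [ -3.9  -0.6 -56.8] [ 0.002 -0.    -0.001]
```

View pics/w4c.png

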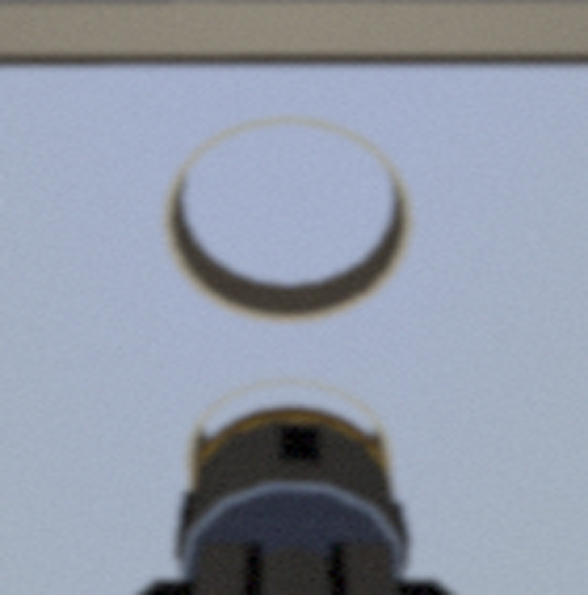

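Close view: bore's near edge at crop (288,380), sides at columns 193/387; bit rim's near edge at row 408, bit axis at column ≈294.

```bash
python3 - <<'E'
from h import *
c=camera_info("wrist");s=read_state();t=s["eef_pos"];A=R.from_euler("xyz",s["tool_rot"])
f=lambda x,y,z:np.round(A.inv().apply(plane(c,x/4.2+185,y/3.5+90,z)-t),1)
print(t)
print("bore near edge",f(289,380,40),"L",f(193,440,40),"R",f(387,440,40))
for o in(36,38):
    z=t[2]-o;print("rim",o,f(295,408,z),"shoulder L/R",f(183,550,z+32),f(405,550,z+32),"near",f(293,484,z+32))
print("32:",f(289,117,40),f(289,320,40),f(165,215,40),f(410,215,40))
E
```

```text
[512.93512805 175.94353677  93.19681055]
bore near edge [13.2 -1.5 53.2] L [  1.7 -16.1  53.2] R [ 1.6 13.3 53.2]
rim 36 [14.2 -0.6 36. ] shoulder L/R [  4.8 -13.7   4. ] [ 4.8 12.3  4. ] near [14.9 -0.8  4. ]
rim 38 [13.5 -0.6 38. ] shoulder L/R [  3.8 -13.9   6. ] [ 3.7 12.4  6. ] near [14.  -0.8  6. ]
32: [59.3 -1.4 53.2] [24.3 -1.5 53.2] [ 42.9 -19.1  53.2] [42.9 15.7 53.2]
```

Request:
play_rows(deltas=[-2, -0.8, 7, 0, 0, 0, 0, -2, -0.8, 13, 0, 0, 0, 0, -2, -0.8, 13, 0, 0, 0, 0, -2, -0.8, 14, 0, 0, 0, 0, -2, -0.8, 14.5, 0, 0, 0, 0, -2, -0.8, 15, 0, 0, 0, 0, -2, -0.8, 15.5, 0, 0, 0, 0])

```text
clock: 6.42
eef_pos: [512.0, 173.8, 76.9]
tool_rot: [3.141, -0.0, 1.772]
force: [1.6, 0.0, -1.2]
width: 7.5
gripper_force: 58.7
```

Request:
play_rows(deltas=[0, 0, 0.5, 0, 0, 0, 0, 0, 0, 1, 0, 0, 0, 0])

```text
clock: 6.68
eef_pos: [512.0, 173.8, 75.9]
tool_rot: [3.141, -0.0, 1.772]
force: [1.1, -0.5, -0.5]
width: 7.3
gripper_force: 58.7
```

Request:
play_rows(deltas=[0, 0, 0.5, 0, 0, 0, 0, 0, 0, 1, 0, 0, 0, 0])

```text
clock: 6.92
eef_pos: [511.9, 173.8, 74.8]
tool_rot: [3.141, -0.0, 1.772]
force: [0.4, 0.5, -0.6]
width: 7.5
gripper_force: 58.7
```

Request:
play_rows(deltas=[0, 0, 0.7, 0, 0, 0, 0, 0, 0, 1.4, 0, 0, 0, 0, 0, 0, 2, 0, 0, 0, 0])

```text
clock: 7.3
eef_pos: [511.9, 173.8, 72.8]
tool_rot: [3.141, -0.0, 1.772]
force: [1.9, 0.6, -0.3]
width: 7.3
gripper_force: 58.7
```

Request:
play_rows(deltas=[0, 0, 0.7, 0, 0, 0, 0, 0, 0, 1.4, 0, 0, 0, 0, 0, 0, 2, 0, 0, 0, 0])

```text
clock: 7.68
eef_pos: [511.9, 173.8, 70.8]
tool_rot: [3.141, -0.0, 1.772]
force: [1.6, 0.5, -0.9]
width: 7.5
gripper_force: 58.7
```

It has entered the bore first time. Continuing down gently.

Request:
play_rows(deltas=[0, 0, 1, 0, 0, 0, 0, 0, 0, 2, 0, 0, 0, 0, 0, 0, 3, 0, 0, 0, 0, 0, 0, 4, 0, 0, 0, 0, 0, 0, 5, 0, 0, 0, 0, 0, 0, 6, 0, 0, 0, 0])

```text
clock: 8.43
eef_pos: [511.9, 173.8, 64.8]
tool_rot: [3.141, -0.0, 1.772]
force: [0.9, 0.4, -0.5]
width: 7.5
gripper_force: 58.7
```

Request:
play_rows(deltas=[0, 0, 1, 0, 0, 0, 0, 0, 0, 2, 0, 0, 0, 0, 0, 0, 3, 0, 0, 0, 0, 0, 0, 4, 0, 0, 0, 0, 0, 0, 5, 0, 0, 0, 0, 0, 0, 6, 0, 0, 0, 0])

```text
clock: 9.18
eef_pos: [511.9, 173.8, 58.8]
tool_rot: [3.141, 0.0, 1.772]
force: [1.5, -0.0, 0.4]
width: 7.8
gripper_force: 58.8
```

Request:
play_rows(deltas=[0, 0, 1, 0, 0, 0, 0, 0, 0, 2, 0, 0, 0, 0])

```text
clock: 9.43
eef_pos: [511.9, 173.8, 56.8]
tool_rot: [3.141, -0.0, 1.772]
force: [1.9, 0.3, 0.3]
width: 7.8
gripper_force: 58.8
```

Request:
play_rows(deltas=[0, 0, 0.5, 0, 0, 0, 0, 0, 0, 1, 0, 0, 0, 0])

```text
clock: 9.68
eef_pos: [511.9, 173.8, 55.9]
tool_rot: [3.141, -0.0, 1.772]
force: [2.2, 1.3, 1.5]
width: 7.3
gripper_force: 59.0
```

Request:
play_rows(deltas=[0, 0, 0.5, 0, 0, 0, 0, 0, 0, 1, 0, 0, 0, 0])

```text
clock: 9.93
eef_pos: [511.9, 174.1, 55.3]
tool_rot: [3.141, -0.0, 1.772]
force: [-0.2, 0.7, 8.0]
width: 7.5
gripper_force: 59.6
```

Request:
play_rows(deltas=[0, 0, 0.4, 0, 0, 0, 0, 0, 0, 0.7, 0, 0, 0, 0])

```text
clock: 10.18
eef_pos: [511.9, 174.3, 55.0]
tool_rot: [3.141, -0.0, 1.772]
force: [-0.1, 1.0, 10.7]
width: 7.9
gripper_force: 60.0
```

Request:
play_rows(deltas=[0, 0, -0.5, 0, 0, 0, 0, 0, 0, -0.5, 0, 0, 0, 0.4, 0, 0, -0.5, 0, 0, 0, 0.4, 0, 0, -0.5, 0, 0, 0, 0.4, 0, 0, -0.5, 0, 0, 0, 0.4, 0, 0, -20, 0, 0, 0, 0.4, 0, 0, -60, 0, 0, 0, 0.4, 0, 0, -110, 0, 0, 0, 0.4, 0, 0, -110, 0, 0, 0, 0.4, 0, 0, -110, 0, 0, 0, 0.4])

```text
clock: 11.42
eef_pos: [511.4, 173.3, 163.7]
tool_rot: [-3.141, 0.0, 1.772]
force: [-0.7, 0.5, -0.5]
width: 34.1
gripper_force: 0.0
```

```bash
python3 - <<'E'
from h import *
c=camera_info("wrist");im=get_image("wrist")[:,:,::-1];b=get_image("side")[:,:,::-1];a=get_image("scene")[:,:,::-1]
delta([513,172,150],1.772)
B=cv2.resize(b[150:285,195:310],None,fx=3.4,fy=3.4,interpolation=cv2.INTER_CUBIC)
A=cv2.resize(a[120:225,200:330],None,fx=3,fy=3)
o=np.zeros((600,800,3),np.uint8);o[:B.shape[0],:B.shape[1]]=B;o[:A.shape[0],400:790]=A
w=cv2.resize(im,(360,270));o[325:595,400:760]=w
cv2.imwrite("pics/c5.png",o);cv2.imwrite("pics/w5.png",im)
E
```

```text
at [510.9 173.3 162.7] [-3.139  0.     1.772] F [-0.3 -0.9  0.3] w 34.9 t 11.57
delta [-1.7  1.9 12.7] [-0.003  0.    -0.   ]
```

View pics/c5.png

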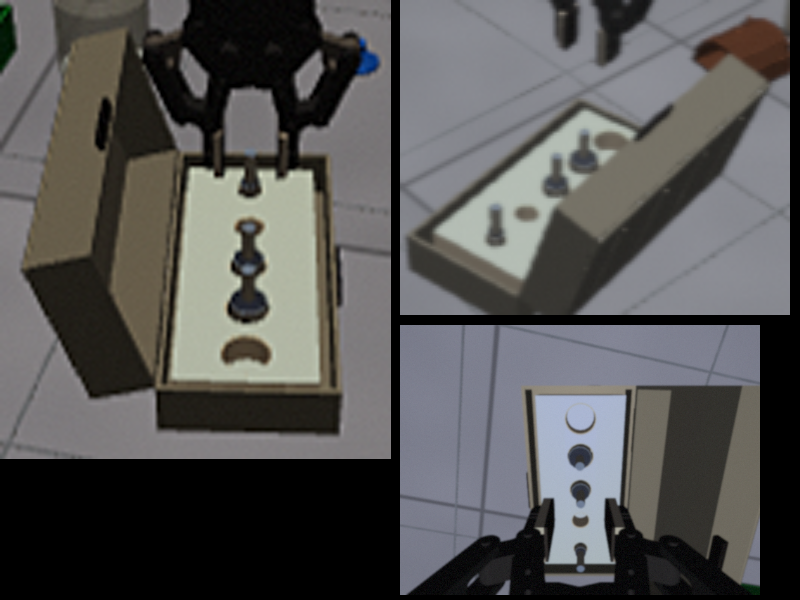

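Picture: the bit stands in the 28 bore, seated level like its 24 neighbour; gripper is clear. Now work out lid positions and what lies behind the lid.

```bash
python3 - <<'E'
from h import *
s=camera_info("scene");d=camera_info("side")
print("drill",plane(s,405,212,0)[:2],plane(d,92,318,0)[:2],tri(ray(s,425,150),ray(d,75,240))[0])
print("pump",plane(s,345,270,0)[:2]); print("tank top near corner",tri(ray(s,331,70),ray(d,252,340))[0],tri(ray(s,420,105),ray(d,75,300))[0])
A=lambda x,y:(x/3.4+195,y/3.4+150); B=lambda x,y:((x-400)/3+200,y/3+120)
print("lid far corner/near",tri(ray(d,*A(122,35)),ray(s,*B(560,205)))[0],tri(ray(d,*A(88,245)),ray(s,*B(735,60)))[0])
delta([694,163,225],1.772)
E
```

```text
drill [846.97714523 395.39819174] [830.27677461 444.9220303 ] [834.64493202 407.11271416 192.53662983]
pump [865.6293782  118.73563275]
tank top near corner [444.05309939 535.02642984 213.44650692] [730.84502889 543.27990854 219.53468881]
lid far corner/near [642.3901341   26.42646908 157.63562934] [596.22108213 266.55394374 161.16277817]
at [510.9 173.3 162.7] [-3.139  0.     1.772] F [-0.3 -0.9  0.3] w 34.9 t 11.57
delta [-46.7 177.2 -62.7] [-0.003  0.    -0.   ]
```

Request:
play_rows(deltas=[0, 0, -50, 0, 0, 0, 0, 0, 0, -65, 0, 0, 0, 0, -16, 60, -65, 0, 0, 0, 0, -32, 120, -65, 0, 0, 0, 0, -47, 177, -65, 0, 0, 0, 0, -47, 177, -65, 0, 0, 0, 0, -47, 177, -40, 0, 0, 0, 0, -47, 177, -5, 0, 0, 0, 0, -47, 177, 31, 0, 0, 0, 0, -47, 177, 31, 0, 0, 0, 0])

```text
clock: 12.82
eef_pos: [690.7, 162.4, 129.1]
tool_rot: [-3.132, 0.001, 1.773]
force: [0.1, -0.2, -0.3]
width: -0.2
gripper_force: 0.0
```

```bash
python3 - <<'E'
from h import *
delta([694,163,131],1.772)
yaw=.202;c0=np.array([519.4,127.3]);s=read_state();p=s["eef_pos"]
v=p[:2]-c0;cx=v[0]*np.cos(yaw)+v[1]*np.sin(yaw);cy=-v[0]*np.sin(yaw)+v[1]*np.cos(yaw);print("case",cx,cy,p[2])
for t in np.r_[1.85:1.5:3j,1.3:0:14j]:
    C,S=np.cos(t),np.sin(t);d=105
    x=62-d*C+46*S+14;z=42.5+d*S+46*C
    if t>1.57:x=62-124*C+46*S+14
    print(round(t,2),"case x,z",round(x),round(z),"tool dy,dz",round(x-cx),round(p[2]-z))
E
```

```text
at [690.7 162.4 129.1] [-3.132e+00  1.000e-03  1.773e+00] F [ 0.1 -0.2 -0.3] w -0.2 t 12.82
delta [-0.1  3.3 -1.9] [-0.009  0.001  0.001]
case 174.8461565936083 0.022342133871418923 129.1069431599663
1.85 case x,z 154 131 tool dy,dz -20 -2
1.68 case x,z 135 142 tool dy,dz -40 -13
1.5 case x,z 114 150 tool dy,dz -60 -21
1.3 case x,z 92 156 tool dy,dz -83 -27
1.2 case x,z 81 157 tool dy,dz -94 -28
1.1 case x,z 69 157 tool dy,dz -105 -28
1.0 case x,z 58 156 tool dy,dz -117 -27
0.9 case x,z 47 153 tool dy,dz -128 -24
0.8 case x,z 36 150 tool dy,dz -139 -21
0.7 case x,z 25 145 tool dy,dz -150 -16
0.6 case x,z 15 140 tool dy,dz -160 -11
0.5 case x,z 6 133 tool dy,dz -169 -4
0.4 case x,z -3 126 tool dy,dz -178 3
0.3 case x,z -11 117 tool dy,dz -186 12
0.2 case x,z -18 108 tool dy,dz -193 21
0.1 case x,z -24 99 tool dy,dz -199 30
0.0 case x,z -29 88 tool dy,dz -204 41
```

Request:
play_rows(deltas=[0, -12, -1, 0, 0, 0, 0, 0, -24, -3, 0, 0, 0, 0, 0, -36, -9, 0, 0, 0, 0, 0, -48, -16, 0, 0, 0, 0, 0, -60, -21, 0, 0, 0, 0, 0, -72, -24, 0, 0, 0, 0, 0, -83, -27, 0, 0, 0, 0, 0, -94, -28, 0, 0, 0, 0, 0, -105, -28, 0, 0, 0, 0, 0, -105, -28, 0, 0, 0, 0])

```text
clock: 14.08
eef_pos: [589.6, 141.3, 160.5]
tool_rot: [-3.138, 0.001, 1.772]
force: [-0.2, 0.0, 0.2]
width: 0.0
gripper_force: 0.0
```

```bash
python3 - <<'E'
from h import *
b=get_image("side")[:,:,::-1];a=get_image("scene")[:,:,::-1]
delta([694,163,131],1.772)
cv2.imwrite("pics/c6.png",np.hstack([cv2.resize(b[100:285,150:350],None,fx=2,fy=2),cv2.resize(a[60:245,180:380],None,fx=2,fy=2)]))
E
```

```text
at [590.6 141.5 160.3] [-3.139e+00  1.000e-03  1.772e+00] F [0.9 0.2 0.8] w -0.3 t 14.18
delta [  0.5 105.7  29. ] [-0.003  0.001 -0.   ]
```

View pics/c6.png

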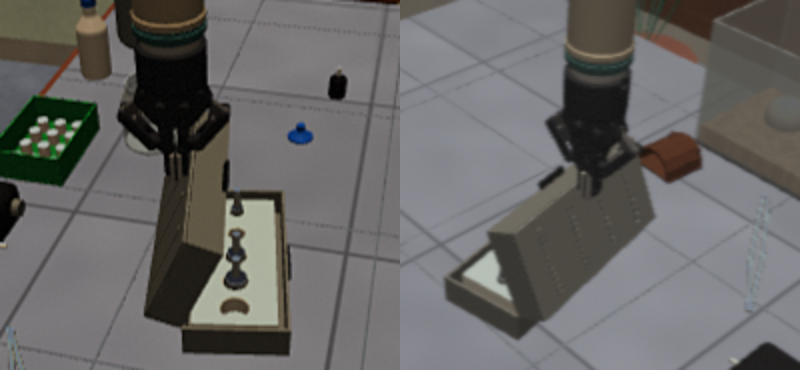

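Lid is being pushed over (about 1.2 rad), finger on its outer face; continuing the arc.

Request:
play_rows(deltas=[0, -12, 1, 0, 0, 0, 0, 0, -23, 5, 0, 0, 0, 0, 0, -34, 9, 0, 0, 0, 0, 0, -45, 14, 0, 0, 0, 0, 0, -55, 20, 0, 0, 0, 0, 0, -64, 27, 0, 0, 0, 0, 0, -73, 34, 0, 0, 0, 0, 0, -81, 43, 0, 0, 0, 0, 0, -88, 52, 0, 0, 0, 0, 0, -91, 56, 0, 0, 0, 0])

```text
clock: 15.42
eef_pos: [501.6, 123.6, 104.2]
tool_rot: [-3.14, 0.0, 1.772]
force: [-1.1, 0.1, 1.7]
width: 0.2
gripper_force: 0.8
```

```bash
python3 - <<'E'
from h import *
delta([491,121.5,89],1.772)
E
```

```text
at [501.6 123.6 104.2] [-3.14   0.     1.772] F [-1.1  0.1  1.7] w 0.2 t 15.43
delta [  0.  -10.8  15.2] [-0.002  0.    -0.   ]
```

Request:
play_rows(deltas=[0, -4, 4, 0, 0, 0, 0, 0, -7, 8, 0, 0, 0, 0, 0, -10, 11, 0, 0, 0, 0, 0, -12, 13, 0, 0, 0, 0, 0, -13, 14, 0, 0, 0, 0, 0, -13, 14.5, 0, 0, 0, 0])

```text
clock: 16.18
eef_pos: [489.6, 121.3, 90.6]
tool_rot: [-3.141, 0.0, 1.772]
force: [-0.9, -0.4, 0.5]
width: 0.0
gripper_force: 0.5
```

Request:
play_rows(deltas=[0, 0, 0.5, 0, 0, 0, 0, 0, 0, 1, 0, 0, 0, 0])

```text
clock: 16.42
eef_pos: [489.6, 121.2, 89.6]
tool_rot: [-3.141, 0.0, 1.772]
force: [-0.8, -0.3, 1.5]
width: 0.0
gripper_force: 0.6
```

Request:
play_rows(deltas=[0, 0, 0.5, 0, 0, 0, 0, 0, 0, 1, 0, 0, 0, 0])

```text
clock: 16.68
eef_pos: [489.8, 121.2, 88.6]
tool_rot: [-3.141, 0.0, 1.772]
force: [-1.0, 0.1, 2.6]
width: -0.1
gripper_force: 1.7
```

Request:
play_rows(deltas=[0, 0, 0.5, 0, 0, 0, 0, 0, 0, 1, 0, 0, 0, 0])

```text
clock: 16.92
eef_pos: [489.8, 121.2, 88.5]
tool_rot: [3.141, 0.0, 1.772]
force: [-2.9, -1.6, 14.3]
width: -0.1
gripper_force: 7.5
```

Request:
play_rows(deltas=[0, 0, 0.5, 0, 0, 0, 0, 0, 0, 1, 0, 0, 0, 0])

```text
clock: 17.18
eef_pos: [489.8, 121.2, 88.4]
tool_rot: [3.141, 0.001, 1.772]
force: [-5.5, -1.5, 25.0]
width: 0.1
gripper_force: 12.2
```

Hard stop at z 88.5 – exactly the shut height. Retreat and check.

Request:
play_rows(deltas=[0, 0, -5, 0, 0, 0, 0, 0, 0, -50, 0, 0, 0, 0, 0, 0, -100, 0, 0, 0, 0, 0, 0, -150, 0, 0, 0, 0, 0, 0, -150, 0, 0, 0, 0, 0, 0, -150, 0, 0, 0, 0])

```text
clock: 17.92
eef_pos: [489.5, 120.9, 236.1]
tool_rot: [-3.141, 0.0, 1.771]
force: [0.0, -0.2, 0.7]
width: 0.3
gripper_force: 0.0
```

```bash
python3 - <<'E'
from h import *
b=get_image("side")[:,:,::-1];a=get_image("scene")[:,:,::-1]
delta([694,163,131],1.772)
cv2.imwrite("pics/c7.png",np.hstack([cv2.resize(b[100:285,150:350],None,fx=2,fy=2),cv2.resize(a[60:245,180:380],None,fx=2,fy=2)]))
E
```

```text
at [489.  120.9 235.2] [-3.139  0.     1.772] F [-0.4 -0.1  0.3] w -0.0 t 18.02
delta [  0.4 209.6 103.6] [-0.003  0.    -0.   ]
```

View pics/c7.png

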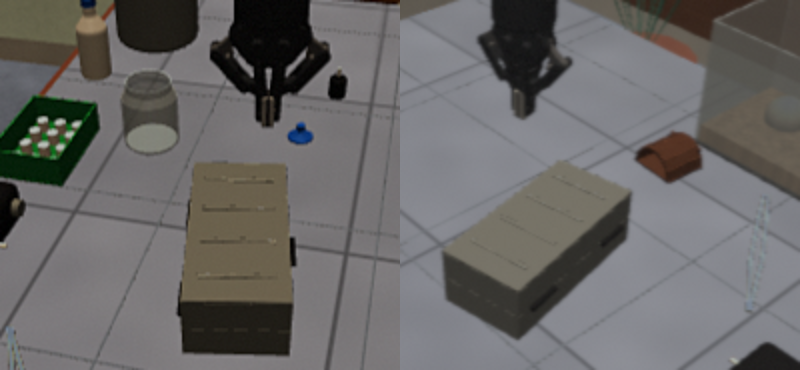

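The lid is fully shut, the robot is clear, and the other things have not moved.

```bash
python3 -c "
from cell import *
print(finish_job())"
```

```text
the job is handed in; nothing more can be done
None
```

The 28 mm bit stands fully down in its bore, released before the lid moved. The lid is pressed shut and the job was handed in at about 18 s; the hand-in returned no verdict.

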